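# Close the kimchi container and fold its side latches down

### The job

Close the beige kimchi container on the ledge: first fold its hinged lid down until it lies fully home on the container, and only then fold the two side latches down, one after the other, until each lies flush along the container's side wall. Leave the other things on the ledge where they are.

Things in the scene. Friction and masses are not known exactly. Their poses are not given: they have to be found in the camera images.
- container: beige plastic box fixed to the ledge, 160 mm (x, depth) x 220 mm (y, width) x 110 mm high, walls 4 mm; origin at the centre of its underside on the ledge; its +x side carries the lid hinge (far from the robot), latches are at its +y and -y sides
- lid (a joint): hinge of the lid along the container's far (+x) rim: 0 = lid flat, fully home on the container; grows as the near edge lifts; 1.57 = upright; stops at 1.9. Stiff, stays where it is left; 2 to 3 N at its edge moves it
- lid_hinge (a point): middle of the lid's hinge line at the lid's underside, at (84, 0, 111) mm in the container's frame; its axes are the lid's own, equal to the container's when the lid is shut. The lid is a plate 168 mm (from the hinge along its own -x) x 228 mm wide x 12 mm thick (own z from 0 to +12 mm; its outer face, up when shut, is at +12 mm)
- lid_edge (a point): middle of the lid's free edge (the one far from the hinge) on its outer face, at (-168, 0, +12) mm in the lid's frame
- latch_left (a joint): hinge of the left (+y side of the container) latch plate: 0 = hanging straight down, flush along the container's left wall (locked); grows as the plate swings outward and up; about 1.57 = sticking straight out sideways with the lid down; stops at 2.0. Stiff, stays where it is left, about 1 N at its end moves it
- latch_left_hinge (a point): middle of the left latch's hinge line, on the lid's side edge, at (-84, +119, +5) mm in the lid's frame; the latch plate is 60 mm long along the hinge, 46 mm from hinge to free end, 4 mm thick, centred on the hinge line
- latch_left_end (a point): middle of the free end of the left latch plate, 46 mm from its hinge
- latch_right (a joint): hinge of the right (-y side of the container) latch plate: 0 = hanging straight down, flush along the container's right wall (locked); grows as the plate swings outward and up; about 1.57 = sticking straight out sideways with the lid down; stops at 2.0. Stiff, stays where it is left, about 1 N at its end moves it
- latch_right_hinge (a point): middle of the right latch's hinge line, on the lid's side edge, at (-84, -119, +5) mm in the lid's frame; the latch plate is 60 mm long along the hinge, 46 mm from hinge to free end, 4 mm thick, centred on the hinge line
- latch_right_end (a point): middle of the free end of the right latch plate, 46 mm from its hinge
- jar: bystander: brown glazed lidded jar, 116 mm across, 142 mm high, origin at the centre of its underside; stands beyond the container
- bowl: bystander: white ceramic bowl, 116 mm across, 55 mm high, origin at the centre of its underside; stands beyond the container
- cup: bystander: steel cup, 72 mm across, 75 mm high, origin at the centre of its underside
- ladle: bystander: steel ladle lying between robot and container, 310 mm long along its own x from -156 to +148 mm, bowl of 76 mm at its +x end, 32 mm high
- board: bystander: small white plastic cutting board lying flat, 210 x 140 x 9 mm, origin at the centre of its underside
- paddle: bystander: flat bamboo paddle lying flat along its own x from -115 to +143 mm, 55 mm wide, 7 mm thick

How it is judged:
By the outcome, as a careful person would: the job done as asked, in the order asked, and still so for the second after the job is handed in, with the robot touching nothing.
It also fails if it takes over 58 s, if anything falls off the work surface, if the arm or the gripper's body presses on something with over 40 N, if the wrist force passes 120 N, or if a joint passes its speed limit or range.

### The arm

A 6-joint arm with a two-finger parallel gripper is mounted at the origin on the work surface. World frame = base frame: x ahead of the robot, y to its left, z up, the work surface at z = 0. Lengths are in m, angles in rad, forces in N, time in s.
With the tool pointing down it reaches from about 0.35 to 0.975 m from the base axis. Payload 4.9 kg.
Tool frame: the origin (TCP) lies between the finger pads; the fingertips stand 19 mm ahead of it and the grasp point (between the pads) is the TCP; z points along the fingers, y is the line along which they close (so a half turn about z gives the same grasp; the last joint's range is limited). The gripper opens to 85 mm and grips with 20 to 120 N. Pads are 22 mm wide; open, the fingers measure 114 mm over their backs; the gripper's body (76 mm by 85 mm) begins 54 mm behind the grasp point. The pads swing forward as they close: fully open they stand 13 mm farther back than shut.
Start: joints at [-1.296, 0.053, 1.613, -0, 1.476, -0.119], TCP at [0.24, -0.577, 0.25] pointing down, gripper open.
Joint ranges: [-3.01, 3.01], [-1.01, 2.22], [0.06, 2.58], [-1.02, 4.17], [0.09, 2.62], [-3.14, 3.14]. Speed limits (rad/s): [2.57, 2.57, 3.14, 3.14, 3.14, 3.14].

### API

Orientations are given as a rotation vector (axis times angle).
In Python, from station import ctrl gives the robot as it stands. The module is installed in compiled form; this text tells all that it offers.
- The arm moves only by the tool servo_tool, never from a script. Its argument "increments" is a list that holds one entry, the list of rows, each a list of 5 numbers: the finger opening in cm, from 0 to 8.54, then the shift along the tool's x, y, z in cm, then the turn about the tool's z in degrees. A call has 1 to 5 rows; each row is the pose to reach, as a shift and turn from the pose commanded when the call began, along the tool's axes at that moment; what a row does not reach only later rows make up. A row lasts 1/10 s, in which the tool goes at most 50 mm and 8.59 degrees, less where a joint would pass 70% of its speed; a pose out of reach is approached as far as the arm can. A call with a gripper value outside its range is refused whole. The fingers move at their own pace and stop on an object; "newtons" is the grip in N (left out, the last holds). Time passes only in rows, so rows that repeat a pose let the fingers close. It gives the time, the measured TCP pose, the force, the opening and the grip force at its end, in the units of the state.
- ctrl.get_obs(): the state, without advancing time (a new reading comes with each control period).
- ctrl.get_image(name): name is "scene" or "top"; returns a dict with "img" (420x560x3 uint8, red, green, blue), "fx", "fy", "cx", "cy" (pixels), "rvec" (rotation vector, rad) and "tvec" (3), from world to camera coordinates, as OpenCV has them. Camera axes: x right, y down, z forward; pixel columns grow to the right and rows downward; lengths in m; the calibration is good to about 2 mm. A picture is of the moment at which its call begins. There is no depth.
- ctrl.finish_job(): hands the job in; it is judged then, once.
The state is a dict: "t": time; "q": joint angles; "dq": joint speeds; "effort": joint torques, N m; "tool_pos": TCP position; "tool_rot": TCP orientation; "contact_force": force on the tool from outside, world axes, zero at the start; "wrist_torque": the same for the moment, N m; "opening": finger opening in m; "grip_force": force on a finger pad.
Only numpy, scipy, OpenCV 4.12 (cv2) and the standard library are available. Lean on these libraries where they do the work, as an engineer would, in place of code of your own. Each camera call takes 0.05 s, during which the arm holds its last target. There are 200 camera calls.

## Working session

There is one attempt and no reset: what is moved stays moved. The work goes in short steps, Python scripts to look and compute and a tool call to move; the robot and the scene stay as the last step left them, time stands still between calls to the robot, and variables do not carry over. Pictures are saved under pics/ and viewed, at most 10 in all, crops included, and the job is handed in when it is done.

Besides the shell and the picture viewer there is one more tool, called after "Request:" as a command line: name --argument value ..., lists and objects as JSON in quotes. servo_tool: Moves the arm, as the interface text tells. Its arguments: {"type":"object","properties":{"increments":{"type":"array"},"newtons":{"type":"number"}},"required":["increments"]}

```bash
mkdir -p pics; cat > h.py <<'E'
import numpy as np, cv2
from station import ctrl
def grab(n,f):
    d=ctrl.get_image(n); cv2.imwrite(f,d["img"][:,:,::-1]); return d
def ray(d,u,v,z):
    R=cv2.Rodrigues(np.array(d["rvec"],float))[0]; t=np.array(d["tvec"]).ravel()
    c=-R.T@t; r=R.T@np.array([(u-d["cx"])/d["fx"],(v-d["cy"])/d["fy"],1]); return c+r*(z-c[2])/r[2]
def proj(d,P):
    K=np.array([[d["fx"],0,d["cx"]],[0,d["fy"],d["cy"]],[0,0,1.]])
    return cv2.projectPoints(np.array(P,float).reshape(-1,1,3),np.array(d["rvec"],float),np.array(d["tvec"],float),K,None)[0].reshape(-1,2)
E
python3 - <<'E'
from h import *
import pickle
D={n:grab(n,f'pics/{n}0.png') for n in("scene","top")}
pickle.dump(D,open('d0.pkl','wb'))
o=ctrl.get_obs();print(o["tool_rot"],o["t"])
for n in D: 
    d=D[n];R=cv2.Rodrigues(np.array(d["rvec"],float))[0];print(n,-R.T@np.array(d["tvec"]).ravel())
E
```

```text
[-3.07899069e+00 -6.14223476e-01  2.05148508e-04] 0.1
scene [ 0.99554818 -0.68904973  0.9373116 ]
top [0.4042378  0.05991229 0.93914867]
```

View pics/scene0.png

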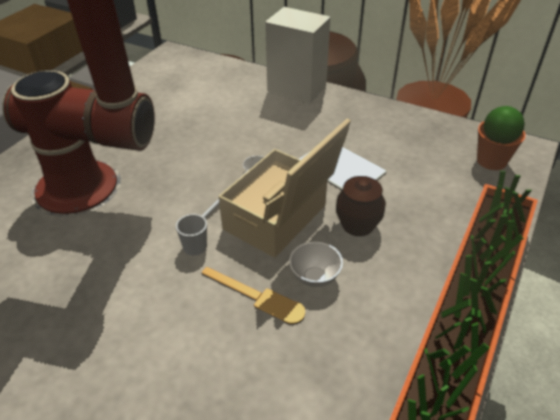

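View pics/top0.png

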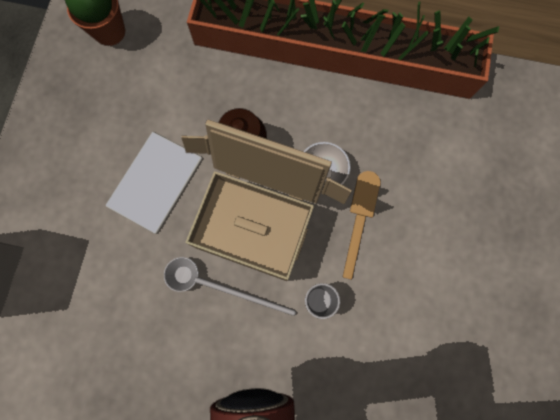

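The container is open at the image centre in both views. In the top view the near rim corners are about (188,241) and (290,277), the lid's free edge runs from (209,126) to (329,163), and the latches stick out near (195,145) and (336,192).

```bash
python3 - <<'E'
from h import *
import pickle
D=pickle.load(open('d0.pkl','rb'));d=D['top']
top=cv2.imread('pics/top0.png');sc=cv2.imread('pics/scene0.png')
c=[ray(d,*p,0.11) for p in((188,241),(290,277),(312,207),(217,177))]
for p in c:print(p.round(3))
print([np.linalg.norm(c[i]-c[(i+1)%4]).round(3) for i in range(4)])
y=c[0]-c[1];print('yaw from near edge',np.degrees(np.arctan2(-y[0],y[1])))
for z in(.25,.27,.28):print(z,ray(d,209,126,z).round(3),ray(d,329,163,z).round(3))
a=cv2.resize(top[100:300,150:380],None,fx=3.4,fy=3,interpolation=cv2.INTER_CUBIC);cv2.imwrite('pics/topc.png',a)
b=cv2.resize(sc[110:290,160:400],None,fx=3.3,fy=3.3,interpolation=cv2.INTER_CUBIC);cv2.imwrite('pics/sc.png',b)
# others
for n,p,z in(('cup',(323,300),.07),('ladlebowl',(181,274),.03),('ladleend',(294,312),.01),('paddle head',(367,195),.007),('paddle end',(348,277),.007),('board',(155,182),.009),('bowl',(325,168),.055),('jar',(240,130),.14)):print(n,ray(d,*p,z).round(3))
E
```

```text
[0.465 0.262 0.11 ]
[0.439 0.046 0.11 ]
[0.587 0.031 0.11 ]
[0.608 0.238 0.11 ]
[np.float64(0.218), np.float64(0.149), np.float64(0.208), np.float64(0.145)]
yaw from near edge -6.891565587525542
0.25 [0.662 0.245 0.25 ] [0.64  0.023 0.25 ]
0.27 [0.654 0.239 0.27 ] [0.633 0.024 0.27 ]
0.28 [0.651 0.237 0.28 ] [0.63  0.024 0.28 ]
cup [ 0.409 -0.031  0.07 ]
ladlebowl [0.397 0.278 0.03 ]
ladleend [0.371 0.02  0.01 ]
paddle head [ 0.665 -0.092  0.007]
paddle end [ 0.471 -0.083  0.007]
board [0.59  0.398 0.009]
bowl [0.693 0.019 0.055]
jar [0.708 0.209 0.14 ]
```

View pics/topc.png

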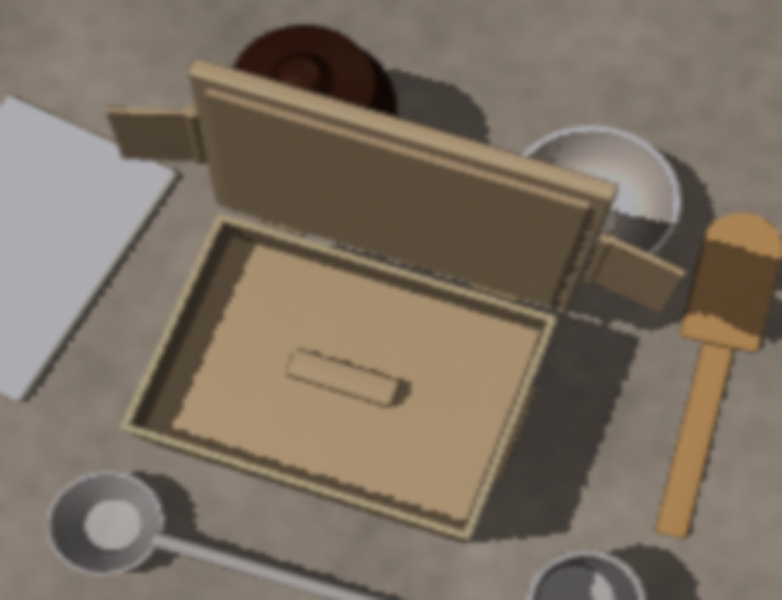

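View pics/sc.png

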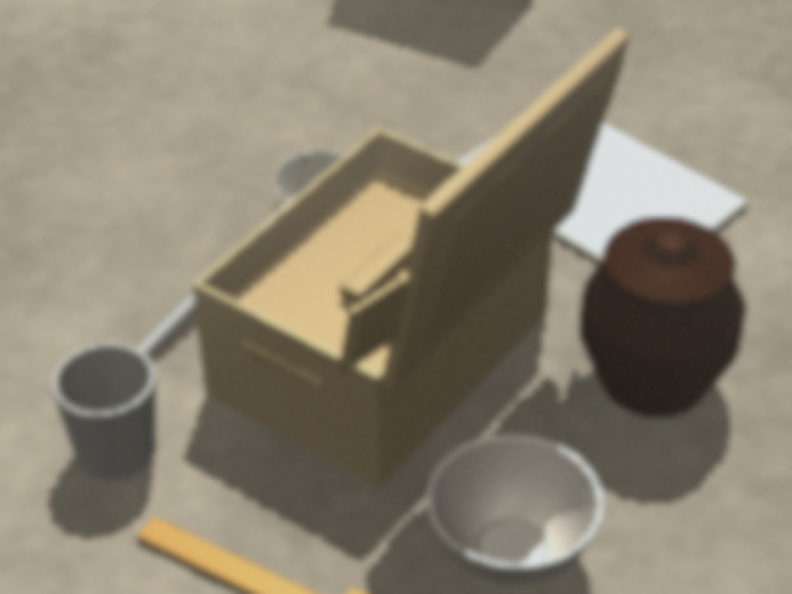

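```bash
cat >> h.py <<'E'
def tri(d1,p1,d2,p2):
    P=[];
    for d,p in((d1,p1),(d2,p2)):
        a=ray(d,*p,0);b=ray(d,*p,.5);P.append((a,(b-a)/np.linalg.norm(b-a)))
    A=np.column_stack([P[0][1],-P[1][1]]);s=np.linalg.lstsq(A,P[1][0]-P[0][0],rcond=None)[0]
    x,y=P[0][0]+s[0]*P[0][1],P[1][0]+s[1]*P[1][1];return (x+y)/2,np.linalg.norm(x-y)
def inc(*W):
    o=ctrl.get_obs();R=cv2.Rodrigues(np.array(o["tool_rot"],float))[0]
    print('tcp',np.round(o["tool_pos"],4),'xaxis',R[:,0].round(3),'yaw',np.degrees(np.arctan2(R[1,0],R[0,0])).round(1))
    for w in W: print(np.round(w,3),'->cm',(100*R.T@(np.array(w)-o["tool_pos"])).round(1))
E
cat > fit.py <<'E'
from h import *
import pickle
D=pickle.load(open('d0.pkl','rb'));d=D['top'];s=D['scene']
tp=lambda u,v:(150+u/3.4,100+v/3.);sp=lambda u,v:(160+u/3.3,110+v/3.3)
c=np.array([ray(d,*tp(*p),0.11) for p in((127,428),(470,538),(553,318),(222,220))])
m=np.array([[-.08,.11],[-.08,-.11],[.08,-.11],[.08,.11]])
M=c[:,:2].mean(0);H=(c[:,:2]-M).T@m;yaw=np.arctan2(H[1,0]-H[0,1],H[0,0]+H[1,1])
C=np.array([[np.cos(yaw),-np.sin(yaw)],[np.sin(yaw),np.cos(yaw)]])
if __name__=='__main__':
    print('centre',M,'yaw',np.degrees(yaw));print(((c[:,:2]-M)@C*1000).round(0))
    for n,a,b in(('L',(193,65),(626,36)),('R',(615,190),(428,212))):
        p,e=tri(d,tp(*a),s,sp(*b));q=np.r_[C.T@(p[:2]-M),p[2]];print(n,p.round(3),'cont',q.round(3),e.round(4),'ang',np.arctan2(q[2]-.111,.084-q[0]))
    p,e=tri(d,tp(683,275),s,sp(348,310));print('latchR',p,C.T@(p[:2]-M),e)
    W=lambda x,y,z:np.r_[M+C@[x,y],z]
    for x in(.2,.12,.05,-.084):print(x,W(x,0,.27).round(3))
    inc(W(.18,0,.38),W(.18,0,.25))
E
python3 fit.py
```

```text
centre [0.52470812 0.14616385] yaw -7.004780749650909
[[ -77.  108.]
 [ -79. -108.]
 [  79. -107.]
 [  77.  107.]]
L [0.661 0.245 0.269] cont [0.123 0.115 0.269] 0.0009 ang 1.8149917392510606
R [0.632 0.02  0.273] cont [ 0.121 -0.112  0.273] 0.0013 ang 1.7979530805915835
latchR [ 0.60406585 -0.02804832  0.22232114] [ 0.10001095 -0.16323399] 0.002050664077671785
0.2 [0.723 0.122 0.27 ]
0.12 [0.644 0.132 0.27 ]
0.05 [0.574 0.14  0.27 ]
-0.084 [0.441 0.156 0.27 ]
tcp [ 0.2397 -0.5766  0.2491] xaxis [0.923 0.384 0.   ] yaw 22.6
[0.703 0.124 0.38 ] ->cm [ 69.7 -47.  -13. ]
[0.703 0.124 0.25 ] ->cm [ 69.7 -46.9   0. ]
```

Request:
servo_tool --increments '[[[0,1,0,-5,8],[0,3,-2,-9,16],[0,6,-4,-13,24],[0,10,-6.7,-13,29.6],[0,14,-9.4,-13,29.6]]]' --newtons 40

```text
t: 0.6
tool_pos: [0.3337, -0.4359, 0.3824]
tool_rot: [3.132, -0.197, 0.003]
contact_force: [1.0, -1.0, -0.2]
opening: 0.0122
grip_force: 0.0
```

```bash
cat > t.py <<'E'
from fit import *
import sys
W=lambda x,y,z:np.r_[M+C@[x,y],z]
a=list(map(float,sys.argv[1:]));inc(*[W(*a[i:i+3]) for i in range(0,len(a),3)])
o=ctrl.get_obs();p=o["tool_pos"];print('cont',(C.T@(p[:2]-M)).round(4),p[2].round(4),'F',np.round(o["contact_force"],1),'t',o["t"],'open',o["opening"])
E
python3 t.py .18 0 .38
```

```text
tcp [ 0.3337 -0.4359  0.3824] xaxis [ 0.992 -0.125  0.002] yaw -7.2
[0.703 0.124 0.38 ] ->cm [ 29.6 -60.2   0.1]
cont [-0.1186 -0.601 ] 0.3824 F [ 1.  -1.  -0.2] t 0.6 open 0.012184575391814537
```

Request:
servo_tool --increments '[[[0,2,-4,0,0],[0,4,-8,0,0],[0,6,-12,0,0],[0,8,-16,0,0],[0,10,-20,0,0]]]'

```text
t: 1.1
tool_pos: [0.4573, -0.2486, 0.3798]
tool_rot: [-3.135, 0.193, 0.001]
contact_force: [0.4, -0.1, 0.2]
opening: -0.0003
grip_force: 0.0
```

Request:
servo_tool --increments '[[[0,2,-4,0,0],[0,4,-8,0,0],[0,6,-12,0,0],[0,8,-16,0,0],[0,10,-20,0,0]]]'

```text
t: 1.6
tool_pos: [0.5811, -0.0623, 0.3798]
tool_rot: [3.136, -0.193, -0.001]
contact_force: [-0.5, -1.1, 0.1]
opening: -0.0
grip_force: 0.0
```

Request:
servo_tool --increments '[[[0,2,-4,0,0],[0,4,-8,0,0],[0,6,-12,0,0],[0,8,-16,0,0],[0,8,-18,0,0]]]'

```text
t: 2.1
tool_pos: [0.6831, 0.1075, 0.378]
tool_rot: [-3.136, 0.189, 0.004]
contact_force: [-0.3, -0.9, -0.6]
opening: -0.0002
grip_force: 0.0
```

```bash
python3 t.py .185 0 .38 .185 0 .254
```

```text
tcp [0.6831 0.1075 0.378 ] xaxis [ 0.993 -0.12  -0.003] yaw -6.9
[0.708 0.124 0.38 ] ->cm [ 2.3 -1.9 -0.2]
[0.708 0.124 0.254] ->cm [ 2.3 -1.9 12.4]
cont [ 0.1619 -0.019 ] 0.378 F [-0.3 -0.9 -0.6] t 2.1 open -0.00019451901088978534
```

Request:
servo_tool --increments '[[[0,2,-0.5,0,0],[0,2,-0.5,4,0],[0,2,-0.5,8,0],[0,2,-0.5,12.3,0],[0,2,-0.5,12.3,0]]]'

```text
t: 2.6
tool_pos: [0.6981, 0.1066, 0.2477]
tool_rot: [3.134, -0.193, -0.025]
contact_force: [-0.5, -1.2, -0.8]
opening: 0.0
grip_force: 0.0
```

```bash
python3 t.py .0 0 .254; python3 - <<'E'
from h import *
a=grab("top","/tmp/a.png")["img"];b=grab("scene","/tmp/b.png")["img"]
im=np.vstack([cv2.resize(x,None,fx=2,fy=2) for x in(a[80:230,130:400],b[100:250,150:420])])[:,:,::-1]
cv2.imwrite("pics/p5.png",im)
E
```

```text
tcp [0.6981 0.1066 0.2477] xaxis [ 0.992 -0.123 -0.016] yaw -7.1
[0.525 0.146 0.254] ->cm [-17.7  -1.8  -0.4]
cont [ 0.1769 -0.0181] 0.2477 F [-0.5 -1.2 -0.8] t 2.6 open 4.626097619333172e-05
```

View pics/p5.png

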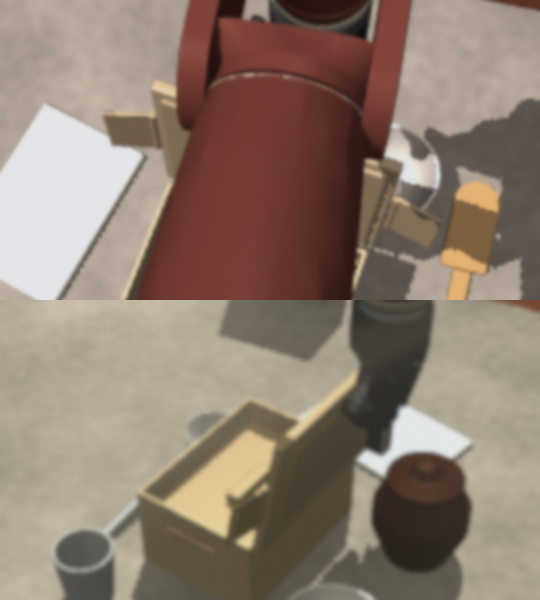

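Request:
servo_tool --increments '[[[0,-2.5,-1,-0.5,0],[0,-5,-1.8,-1.2,0],[0,-7,-1.8,-2,0],[0,-9,-1.8,-2.2,0],[0,-9.6,-1.8,-2.2,0]]]'

```text
t: 3.2
tool_pos: [0.6102, 0.1372, 0.2852]
tool_rot: [-3.134, 0.192, -0.014]
contact_force: [2.4, -0.6, 1.2]
opening: -0.0003
grip_force: 0.8
```

```bash
python3 t.py .055 0 .265 .029 0 .254 .006 0 .239 -.014 0 .219 
```

```text
tcp [0.6102 0.1372 0.2852] xaxis [ 0.992 -0.122  0.009] yaw -7.0
[0.579 0.139 0.265] ->cm [-3.1  0.2  2. ]
[0.553 0.143 0.254] ->cm [-5.7  0.2  3.1]
[0.531 0.145 0.239] ->cm [-8.   0.2  4.5]
[0.511 0.148 0.219] ->cm [-10.1   0.2   6.5]
cont [0.086  0.0016] 0.2852 F [ 2.4 -0.6  1.2] t 3.2 open -0.000308914120451557
```

Request:
servo_tool --increments '[[[0,-2,0,1.3,0],[0,-4,0,2.3,0],[0,-5.7,0,3.1,0],[0,-7,0,3.9,0],[0,-8,0,4.5,0]]]'

```text
t: 3.7
tool_pos: [0.5308, 0.1467, 0.2366]
tool_rot: [-3.135, 0.193, -0.007]
contact_force: [0.9, 0.3, -0.5]
opening: 0.0001
grip_force: 0.5
```

```bash
python3 t.py -.014 0 .219 -.029 0 .196 -.04 0 .17 -.045 0 .142 
```

```text
tcp [0.5308 0.1467 0.2366] xaxis [ 0.992 -0.123  0.004] yaw -7.1
[0.511 0.148 0.219] ->cm [-2.   0.1  1.8]
[0.496 0.15  0.196] ->cm [-3.5  0.1  4. ]
[0.485 0.151 0.17 ] ->cm [-4.6  0.1  6.6]
[0.48  0.152 0.142] ->cm [-5.1  0.1  9.4]
cont [0.006  0.0012] 0.2366 F [ 0.9  0.3 -0.5] t 3.7 open 0.00012022555500209815
```

Request:
servo_tool --increments '[[[0,-2,0,1.8,0],[0,-3.3,0,3.2,0],[0,-4,0,5,0],[0,-4.6,0,6.6,0],[0,-4.8,0,7.8,0]]]'

```text
t: 4.2
tool_pos: [0.4822, 0.1526, 0.156]
tool_rot: [-3.136, 0.193, -0.0]
contact_force: [-1.3, -0.5, 0.1]
opening: -0.0003
grip_force: 0.3
```

Request:
servo_tool --increments '[[[0,-0.3,0,0.8,0],[0,-0.3,0,1.6,0],[0,-0.3,0,1.8,0],[0,-0.3,0,2.0,0],[0,-0.3,0,2.0,0]]]'

```text
t: 4.7
tool_pos: [0.4799, 0.153, 0.1417]
tool_rot: [3.135, -0.192, -0.003]
contact_force: [-16.1, -3.4, 27.3]
opening: -0.0
grip_force: 13.6
```

```bash
python3 t.py -.045 0 .142 
```

```text
tcp [0.4799 0.153  0.1417] xaxis [ 0.992 -0.122 -0.002] yaw -7.0
[0.48  0.152 0.142] ->cm [ 0.   0.1 -0. ]
cont [-0.0453  0.0014] 0.1417 F [-16.1  -3.4  27.3] t 4.7 open -7.621849821969467e-06
```

Request:
servo_tool --increments '[[[0,0,0,-4,0],[0,0,0,-8,0],[0,3,5,-9,0],[0,4.5,10,-9,0],[0,4.5,15,-9,0]]]'

```text
t: 5.2
tool_pos: [0.5081, 0.0074, 0.2279]
tool_rot: [3.135, -0.191, 0.006]
contact_force: [0.8, -0.7, -0.9]
opening: 0.0001
grip_force: 0.0
```

Request:
servo_tool --increments '[[[0,0,5,0,0],[0,0,8,0,0],[0,0,11,0,0],[0,0,11,0,0]]]'

```text
t: 5.6
tool_pos: [0.4929, -0.1033, 0.2265]
tool_rot: [3.134, -0.2, 0.001]
contact_force: [-0.5, -0.5, 0.5]
opening: -0.0002
grip_force: 0.0
```

```bash
python3 t.py 0 -.2 .2; python3 - <<'E'
from h import *
import pickle
A=grab("top","/tmp/a.png");B=grab("scene","/tmp/b.png");pickle.dump((A,B),open('d1.pkl','wb'))
a=A["img"];b=B["img"]
im=np.vstack([cv2.resize(x,None,fx=2.5,fy=2.5) for x in(a[170:290,130:400],b[130:250,150:420])])[:,:,::-1]
cv2.imwrite("pics/p6.png",im)
E
```

```text
tcp [ 0.4929 -0.1033  0.2265] xaxis [ 0.992 -0.127  0.001] yaw -7.3
[ 0.5   -0.052  0.2  ] ->cm [ 0.1 -5.2  2.6]
cont [-0.0012 -0.2515] 0.2265 F [-0.5 -0.5  0.5] t 5.6 open -0.00024537155067949954
```

View pics/p6.png

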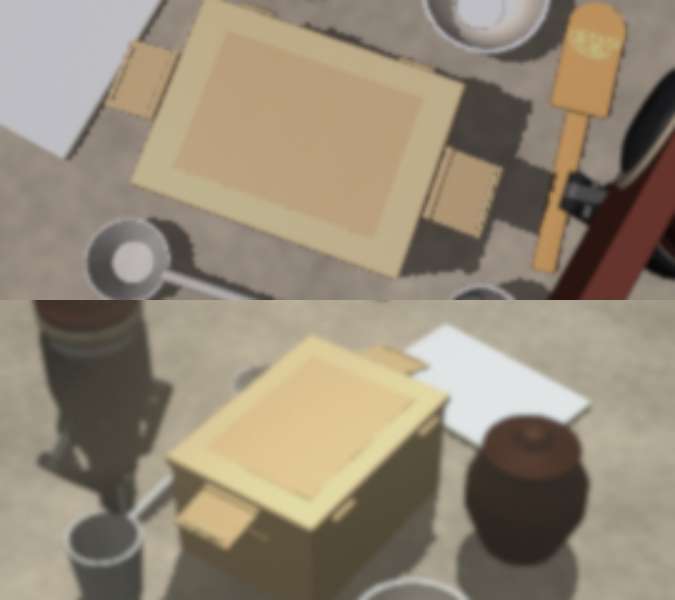

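```bash
python3 - <<'E'
from fit import *
import pickle
A,B=pickle.load(open('d1.pkl','rb'))
for a,b in(((330,236.4),(241.2,228.8)),((322,265.2),(221.2,218)),((184,186.8),(321.2,156.4))):
    p,e=tri(A,a,B,b);print((C.T@(p[:2]-M)).round(3),p[2].round(3),e.round(4))
E
```

```text
[ 0.03  -0.161] 0.11 0.002
[-0.029 -0.162] 0.11 0.0031
[0.03  0.161] 0.1 0.0002
```

Request:
servo_tool --increments '[[[0,0.1,-5,0,0],[0,0.1,-9.6,2,0],[0,0.1,-9.6,5,0],[0,0.1,-9.6,7.5,0],[0,0.1,-9.6,8.5,0]]]'

```text
t: 6.2
tool_pos: [0.504, -0.003, 0.1383]
tool_rot: [-3.135, 0.188, 0.007]
contact_force: [-0.5, 0.1, -1.0]
opening: -0.0
grip_force: 0.0
```

```bash
python3 t.py 0 -.155 .089 0 -.13 .089 
```

```text
tcp [ 0.504  -0.003   0.1383] xaxis [ 0.993 -0.12  -0.005] yaw -6.9
[ 0.506 -0.008  0.089] ->cm [0.3 0.4 4.9]
[0.509 0.017 0.089] ->cm [ 0.3 -2.1  4.9]
cont [-0.0024 -0.1506] 0.1383 F [-0.5  0.1 -1. ] t 6.2 open -2.2031833335144687e-06
```

Request:
servo_tool --increments '[[[0,0,0.3,1.2,0],[0,0,0.3,2.4,0],[0,0,0.3,3.6,0],[0,0,0.3,4.8,0],[0,0,0.3,4.8,0]]]'

```text
t: 6.7
tool_pos: [0.504, -0.008, 0.0912]
tool_rot: [-3.135, 0.194, 0.005]
contact_force: [0.4, 0.5, -0.2]
opening: 0.0004
grip_force: 0.0
```

Request:
servo_tool --increments '[[[0,0,-0.5,0,0],[0,0,-1,0,0],[0,0,-1.5,0,0],[0,0,-1.8,0,0],[0,0,-1.8,0,0]]]'

```text
t: 7.2
tool_pos: [0.51, 0.007, 0.0971]
tool_rot: [3.129, -0.192, 0.009]
contact_force: [-2.4, -11.3, 11.7]
opening: -0.0002
grip_force: 6.1
```

```bash
python3 t.py 0 -.13 .089 
```

```text
tcp [0.51   0.007  0.0971] xaxis [ 0.992 -0.122  0.006] yaw -7.0
[0.509 0.017 0.089] ->cm [-0.2 -1.   0.8]
cont [ 0.0024 -0.1399] 0.0971 F [ -2.4 -11.3  11.7] t 7.2 open -0.00015679442501786132
```

```bash
python3 - <<'E'
from h import *
a=grab("top","/tmp/a.png")["img"];b=grab("scene","/tmp/b.png")["img"]
im=np.vstack([cv2.resize(x,None,fx=3,fy=3,interpolation=cv2.INTER_CUBIC) for x in(a[200:290,230:400],b[170:270,190:360])])[:,:,::-1]
cv2.imwrite("pics/p7.png",im)
E
```

```text
(no output)
```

View pics/p7.png

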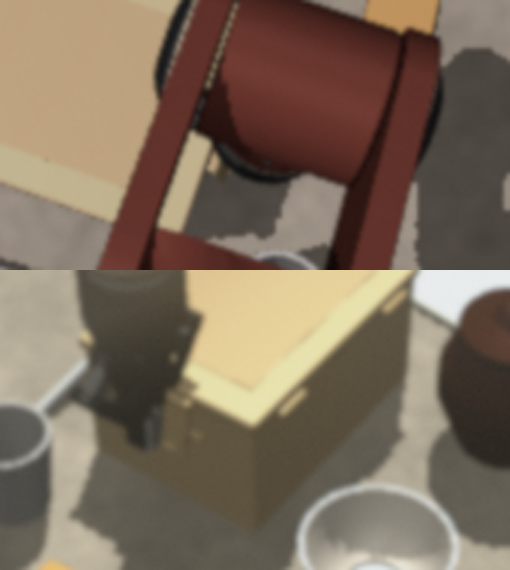

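Request:
servo_tool --increments '[[[0,0,2,0,0],[0,0,4,-2,0],[0,0,4,-4,8],[0,0,4,-6,16],[0,0,4,-6,24]]]'

```text
t: 7.8
tool_pos: [0.5051, -0.03, 0.1578]
tool_rot: [-3.024, 0.849, -0.012]
contact_force: [-0.5, -0.2, 0.5]
opening: 0.0002
grip_force: 0.0
```

```bash
python3 t.py 0 -.155 .15; python3 - <<'E'
from h import *
print(np.round(ctrl.get_obs()["q"],2))
A=grab("top","/tmp/a.png");B=grab("scene","/tmp/b.png")
im=np.vstack([cv2.resize(x,None,fx=3,fy=3,interpolation=cv2.INTER_CUBIC) for x in(A["img"][200:290,230:400],B["img"][170:270,190:360])])[:,:,::-1]
cv2.imwrite("pics/p8.png",im)
E
```

```text
tcp [ 0.5051 -0.03    0.1578] xaxis [ 0.854 -0.521  0.007] yaw -31.4
[ 0.506 -0.008  0.15 ] ->cm [-1.1 -1.9  0.8]
cont [ 0.002  -0.1772] 0.1578 F [-0.5 -0.2  0.5] t 7.8 open 0.0002436014115345589
[-0.21 -0.17  1.98  0.    1.32  1.91]
```

View pics/p8.png

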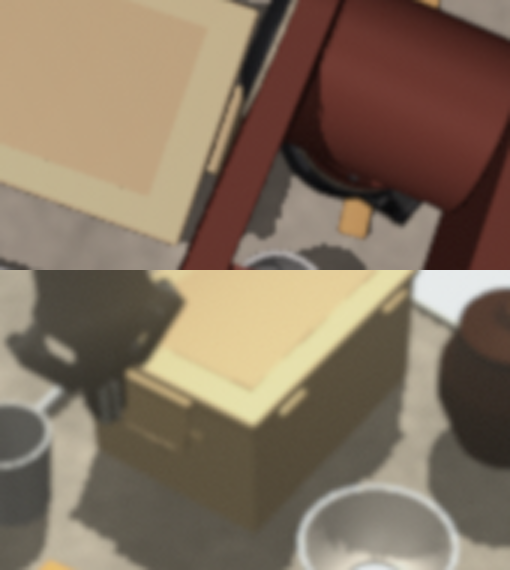

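Request:
servo_tool --increments '[[[0,0,0,0,-8.5],[0,0,0,0,-17],[0,0,0,0,-25.5],[0,0,0,0,-34],[0,0,0,0,-42.5]]]'

```text
t: 8.4
tool_pos: [0.5023, -0.0293, 0.1528]
tool_rot: [-3.124, -0.329, 0.001]
contact_force: [-0.4, 0.4, 0.1]
opening: -0.0001
grip_force: 0.0
```

Request:
servo_tool --increments '[[[0,0,0,0,-8.5],[0,0,0,0,-17],[0,0,0,0,-25.5],[0,0,0,0,-34],[0,0,0,0,-42.5]]]'

```text
t: 8.9
tool_pos: [0.5023, -0.0293, 0.1528]
tool_rot: [-2.792, -1.439, 0.001]
contact_force: [0.5, -0.4, 0.4]
opening: -0.0001
grip_force: 0.0
```

Request:
servo_tool --increments '[[[0,0,0,0,-8.5],[0,0,0,0,-17],[0,0,0,0,-25.5],[0,0,0,0,-29],[0,0,0,0,-29]]]'

```text
t: 9.4
tool_pos: [0.5023, -0.0294, 0.1528]
tool_rot: [-2.35, -2.084, 0.001]
contact_force: [-0.0, 0.0, 0.9]
opening: -0.0002
grip_force: 0.0
```

```bash
python3 t.py 0 -.17 .089 0 -.132 .089
```

```text
tcp [ 0.5023 -0.0294  0.1528] xaxis [0.12  0.993 0.   ] yaw 83.1
[ 0.504 -0.023  0.089] ->cm [0.7 0.1 6.4]
[0.509 0.015 0.089] ->cm [4.5 0.1 6.4]
cont [-0.0009 -0.177 ] 0.1528 F [-0.   0.   0.9] t 9.4 open -0.00017396463365890955
```

Request:
servo_tool --increments '[[[0,0.5,0,3,0],[0,0.5,0,6.5,0],[0,1.5,0,6.5,0],[0,2.5,0,6.5,0],[0,3.3,0,6.5,0]]]'

```text
t: 9.9
tool_pos: [0.5079, 0.0039, 0.0902]
tool_rot: [2.351, 2.08, 0.003]
contact_force: [0.3, -0.7, 0.7]
opening: 0.0003
grip_force: 0.0
```

Request:
servo_tool --increments '[[[0,0.5,0,0,0],[0,1.0,0,0,0],[0,1.3,0,0,0],[0,1.3,0,0,0]]]'

```text
t: 10.3
tool_pos: [0.509, 0.013, 0.0899]
tool_rot: [2.348, 2.078, -0.006]
contact_force: [-2.8, -14.0, 2.5]
opening: -0.0001
grip_force: 0.0
```

```bash
python3 t.py 0 -.132 .089
```

```text
tcp [0.509  0.013  0.0899] xaxis [ 0.122  0.993 -0.008] yaw 83.0
[0.509 0.015 0.089] ->cm [ 0.2 -0.1  0.1]
cont [ 0.0006 -0.1341] 0.0899 F [ -2.8 -14.    2.5] t 10.3 open -9.307046145243007e-05
```

Request:
servo_tool --increments '[[[0,-2,0,0,0],[0,-4,0,-2,0],[0,-4,0,-7,0],[0,-2,0,-11,0],[0,3,0,-12,0]]]'

```text
t: 10.8
tool_pos: [0.5151, 0.0431, 0.2155]
tool_rot: [2.353, 2.068, 0.012]
contact_force: [1.0, 1.3, -0.0]
opening: -0.0001
grip_force: 0.0
```

Request:
servo_tool --increments '[[[0,5,0,0,0],[0,10,0,0,0],[0,15,0,0,0],[0,20,0,0,0],[0,25,0,0,0]]]'

```text
t: 11.3
tool_pos: [0.5424, 0.2953, 0.2091]
tool_rot: [2.353, 2.081, 0.002]
contact_force: [0.1, -0.2, 1.1]
opening: -0.0005
grip_force: 0.0
```

```bash
python3 t.py 0 .15 .13 0 .153 .089
```

```text
tcp [0.5424 0.2953 0.2091] xaxis [0.122 0.992 0.001] yaw 83.0
[0.543 0.295 0.13 ] ->cm [-0.   0.1  7.9]
[0.543 0.298 0.089] ->cm [ 0.3  0.  12. ]
cont [-0.0006  0.1502] 0.2091 F [ 0.1 -0.2  1.1] t 11.3 open -0.0004741639797517878
```

Request:
servo_tool --increments '[[[0,-0.2,0,4,0],[0,-0.2,0,7,0],[0,-0.2,0,9,0],[0,-0.2,0,10.5,0],[0,-0.2,0,11.8,0]]]'

```text
t: 11.8
tool_pos: [0.5424, 0.2912, 0.09]
tool_rot: [2.353, 2.081, 0.002]
contact_force: [-0.4, 0.2, 1.1]
opening: 0.0001
grip_force: 0.3
```

```bash
python3 t.py 0 .132 .089
```

```text
tcp [0.5424 0.2912 0.09  ] xaxis [0.123 0.992 0.001] yaw 83.0
[0.541 0.277 0.089] ->cm [-1.4  0.   0.1]
cont [-1.000e-04  1.461e-01] 0.09 F [-0.4  0.2  1.1] t 11.8 open 0.00010698714251043452
```

Request:
servo_tool --increments '[[[0,-0.4,0,0,0],[0,-0.8,0,0,0],[0,-1.2,0,0,0],[0,-1.6,0,0,0],[0,-1.6,0,0,0]]]'

```text
t: 12.3
tool_pos: [0.5414, 0.2795, 0.0924]
tool_rot: [-2.351, -2.076, -0.019]
contact_force: [1.8, 18.3, -2.7]
opening: -0.0
grip_force: 0.0
```

```bash
python3 t.py 0 .132 .089
```

```text
tcp [0.5414 0.2795 0.0924] xaxis [0.123 0.992 0.013] yaw 82.9
[0.541 0.277 0.089] ->cm [-0.2 -0.   0.3]
cont [0.0003 0.1344] 0.0924 F [ 1.8 18.3 -2.7] t 12.3 open -3.846450138931663e-06
```

Request:
servo_tool --increments '[[[0,2,0,0,0],[0,4,0,0,0],[0,5,0,-5,0],[0,5,0,-10,0],[0,9,0,-13,0]]]'

```text
t: 12.8
tool_pos: [0.5528, 0.363, 0.2248]
tool_rot: [2.355, 2.075, 0.006]
contact_force: [1.4, 0.7, 1.2]
opening: 0.0
grip_force: 0.0
```

Request:
servo_tool --increments '[[[0,5,0,0,0],[0,8,0,0,0],[0,8,0,0,0],[0,8,0,0,0]]]'

```text
t: 13.2
tool_pos: [0.5607, 0.4439, 0.2194]
tool_rot: [2.352, 2.082, -0.002]
contact_force: [0.2, -0.8, -0.1]
opening: 0.0002
grip_force: 0.0
```

```bash
python3 - <<'E'
from h import *
A=grab("top","/tmp/a.png");B=grab("scene","/tmp/b.png")
im=np.vstack([cv2.resize(x,None,fx=3,fy=3,interpolation=cv2.INTER_CUBIC) for x in(A["img"][180:280,150:350],B["img"][150:250,170:370])])[:,:,::-1]
cv2.imwrite("pics/p9.png",im)
E
```

```text
(no output)
```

View pics/p9.png

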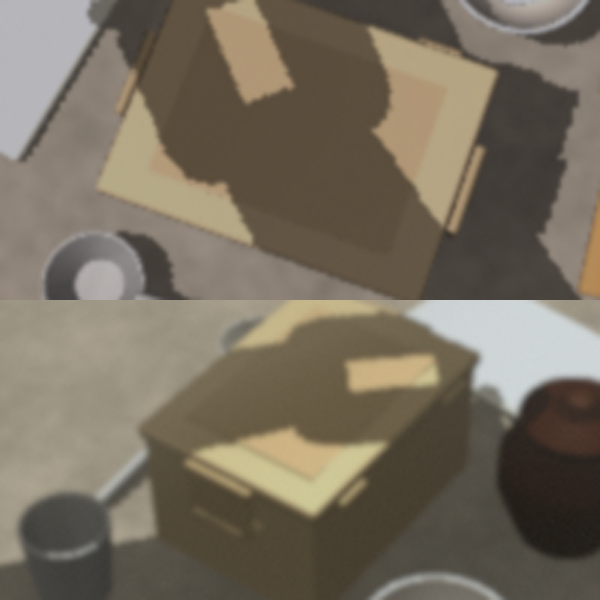

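The lid is flat. Both latches show only as thin strips at the lid's sides, at (130,80) on the left and (465,190) on the right, so both hang flush. The bystanders look undisturbed. I'm handing in the job.

```bash
python3 -c "
from station import ctrl
print(ctrl.finish_job())"
```

```text
the job is handed in; nothing more can be done
None
```

The lid is home and both latches are folded flush, right then left; the last pictures show nothing else moved, and I handed the job in at about 13 s of robot time.

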